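# Clamp a reagent bottle with the capstan of a bench clamp

### The arm

A 6-joint arm with a two-finger parallel gripper is mounted at the origin on a cart in front of the work surface, level with it; the furniture and walls round the work are solid. World frame = base frame: x ahead of the robot, y to its left, z up, the work surface at z = 0. Lengths are in m, angles in rad, forces in N, time in s.
With the tool pointing down it reaches from about 0.325 to 0.9 m from the base axis. Payload 6.1 kg.
Tool frame: the origin (TCP) lies midway between the tips of the shut fingers; the grasp point (between the pads) lies robot.tcp_to_grasp behind it (robot.tcp_to_grasp is the distance from the TCP to the grasp point, in m); z points along the fingers, x is the direction in which the jaws open and shut, and the axes are right-handed (so a half turn about z gives the same grasp; the last joint's range is limited). The gripper opens to 85 mm and grips with 20 to 120 N. Pads are 22 mm wide; open, the fingers measure 114 mm over their backs; the gripper's body (76 mm by 85 mm) begins 54 mm behind the grasp point. The pads swing forward as they close: fully open they stand 13 mm farther back than shut.
Start: joints at [1.081, 0.22, 1.526, -0, 1.395, -0.126], TCP at [0.222, 0.584, 0.231] pointing down, gripper open.
Joint ranges: [-2.98, 2.98], [-0.91, 2.08], [0.09, 2.57], [-1.24, 4.39], [0.2, 2.65], [-2.68, 2.68]. Speed limits (rad/s): [2.57, 2.57, 3.01, 3.14, 3.14, 3.14].

### API

Orientations are given as a unit quaternion [x, y, z, w].
In Python, from rig import robot, viewer gives the robot as it stands. The module is installed in compiled form; this text tells all that it offers.
- The arm moves only by the tool play_rows, never from a script. Its argument "deltas" is a list of rows, each a list of 3 entries, a list of its own where there are three numbers: the shift along the world's x, y, z in m, then the turn, a rotation vector about the world's x, y, z in degrees, then the closure, from -1 (fully open) to 1 (shut). In form: [[[x, y, z], [ax, ay, az], fingers], ...]. A call has 1 to 20 rows; each row shifts and turns the commanded pose from where the row before left it; what a row does not reach is not made up. A row lasts 1/10 s, in which the tool goes at most 50 mm and 8.59 degrees, less where a joint would pass 70% of its speed; a pose out of reach is approached as far as the arm can. A call is refused whole if a number of a shift passes 0.05 or a number of a turn 8.59, either way. A call with a gripper value outside its range is refused whole. The fingers move at their own pace and stop on an object; "newtons" is the grip in N (left out, the last holds). Time passes only in rows, so rows that do not move let the fingers close. It gives the time, the measured TCP pose, the force and the opening at its end, in the units of the state.
- robot.observe(): the state, without advancing time (a new reading comes with each control period).
- viewer.snapshot(name): name is "scene" or "top" or "wrist"; returns (picture, depth): 480x640x3 uint8, blue, green, red; 480x640 float32, m along the optical axis (not along the pixel's ray), 0 where there is no reading.
- viewer.calibration(name): a dict with "intrinsics" (3x3 intrinsics, pixels), "xyz" and "orientation" of the camera in the world; the wrist camera has in their place "T_tool_cam" (4x4, takes a point from camera to tool coordinates, whose origin is the TCP and whose axes are the tool frame's). Camera axes: x right, y down, z forward; pixel columns grow to the right and rows downward; lengths in m; the calibration is good to about 2 mm. The wrist camera is an equidistant fisheye: a pixel r from the principal point sees the ray r / f radians off the axis. A picture is of the moment at which its call begins: read the wrist's pose just before it. calibration takes no time and is no camera call.
- robot.finish_job(): hands the job in, once; it reports no verdict.
The state is a dict: "t": time; "joint_positions": joint angles; "dq": joint speeds; "effort": joint torques, N m; "tool_pos": TCP position; "eef_rot": TCP orientation; "force": force on the tool from outside, world axes, zero at the start; "moment": the same for the moment, N m; "gripper_width": finger opening in m.
Only numpy, scipy, OpenCV 4.12 (cv2) and the standard library are available. Lean on these libraries where they do the work, as an engineer would, in place of code of your own. Each camera call takes 0.05 s, during which the arm holds its last target.

### The job

Stand the small brown bottle from the worktop right of the bench clamp upright in the clamp's open bay and let go of it. Then wind the clamp shut by pushing the spokes of its capstan round, one after another, clockwise seen from above, until the jaw holds the bottle snugly against the V-shaped backstop: feel for the resistance to rise, and do not force the wheel or crush the glass. Push only on the spokes, not on the jaw, and leave the other things where they stand.

Things in the scene. Friction and masses are not known exactly. Their poses are not given: they have to be found in the camera images.
- bottle_mid (a point): centre of the small brown bottle with a black screw cap (round, body 36 mm across up to 50 mm high, cap 29 mm across, 66 mm high in all, about 55 g), half-way up, 33 mm above its underside; it starts upright on the worktop to the right of the clamp; z is its upright axis
- bottle: the same bottle, origin at the centre of its underside
- clamp: grey bench clamp fixed to the worktop: base plate 340 mm (y) by 120 mm (x), 10 mm thick; origin at the centre of the plate's underside, x to the rear (away from the robot at yaw 0), y towards the capstan end, z up. The capstan's vertical axis is at x 0, y +90 mm, over a gear housing 60 x 66 mm, 62 mm high
- bay (a point): on the floor of the bay between jaw and backstop (10 mm above the worktop): the best place for the centre of the bottle's underside, where it has at least 10 mm clear to jaw and backstop on either side; axes as the clamp's. Bring the bottle in from above, held on its clamp-x sides. The jaw then slides it along the floor into the V
- hub (a point): on the capstan's axis at the height of the spokes' centre line (100 mm above the worktop); fixed to the clamp, axes as the clamp's (the bay lies in its -y direction). The hub is 40 mm across; its top is 20 mm above this point. In front of the guard nothing but the spokes and hub is higher than 68 mm above the worktop
- spoke_tip (a point): centre of the black 18 mm ball on the end of one of the capstan's four spokes, 85 mm from the axis; the other three stand at 90, 180 and 270 degrees to it. Spokes are level steel bars 11 mm thick, at 100 mm above the worktop
- capstan: the four-spoke capstan wheel, origin on its axis at spoke height. Clockwise from above advances the jaw, 10 mm per rad; about 2.3 to 4.4 rad are needed. It stays where it is left: friction 0.3 N m, i.e. 4.6 N on a spoke at 65 mm radius; a bottle gripped adds 0.01 N m per N of jaw force. A push of 7 to 9 N at 65 mm is a snug clamp (15 to 30 N on the jaw); over 12 N crushes the glass
- jaw: sliding steel jaw with a sprung black pad 36 mm wide, 15 to 45 mm above the worktop; geared to the capstan, it moves along the clamp's -y; origin under the middle of the unloaded pad's face. Its force on the bottle grows by up to 20 N per mm of further travel; when the wheel is let go it eases to 30 N at most
- flask: glass conical flask 64 mm across, 104 mm high, a bystander; origin at the centre of its underside
- dish: petri dish 59 mm across, 15 mm high, a bystander; origin at the centre of its underside
- tub: clear sample tub 76 x 100 x 65 mm, a bystander; origin at the centre of its underside
- guard (a point): middle of the front edge of the aluminium sheet guard that covers the rear half of the wheel: edge along the clamp's y at clamp x +23 mm, from y -40 to +170 mm, top 123 mm above the worktop. Spokes can be pushed only in the open front half; one that has been pushed round to the guard is left and the next one taken
- v_block (a point): on the clamp at the middle of the slots of the steel V backstop (36 mm high, open towards the clamp's +y). This point is fixed to the clamp; the backstop itself is bolted anywhere within a 13 mm range along y and that is not reported (axis of a seated bottle at clamp y -100 to -113 mm), so where the bottle is gripped must be felt
There are look-alikes about, which are no part of the job. What is shaped like the bottle but blue or yellow is not meant.

How it is judged:
On the way:
1. the bottle stands upright on the floor of the open bay, let go, before the jaw touches it (horizontal distance between bottle and bay below 0.025 m and height (world z) of bottle below 0.016 m and angle between bottle's own z axis and vertical below 0.1 rad and contact force between bottle and the fingers below 0.05 N and contact force between bottle and jaw below 1 N), for 0.2 s.
At the end, for the whole second after the job is handed in: The bottle stands upright (within 0.12 rad) on the bay's floor, seated in the V backstop (within 8 mm of its middle), and the jaw presses on it with more than 8 N, with the wheel let go and everything at rest (contact force between bottle and jaw above 8 N and x of bottle in the frame of clamp between -0.008 and 0.008 m and y of bottle in the frame of clamp below -0.09 m and height (world z) of bottle below 0.016 m and angle between bottle's own z axis and vertical below 0.12 rad and linear speed of bottle below 0.01 m/s and angular speed of capstan below 0.05 rad/s); the robot touches nothing.
It fails at once if the glass is crushed: the jaw presses on the bottle with more than 60 N (contact force between bottle and jaw above 60 N).
It fails at once if the wheel is forced: more than 25 N between fingers and capstan (contact force between the fingers and capstan above 25 N).
It fails at once if the robot pushes on the jaw (over 10 N) (contact force between the fingers and jaw above 10 N).
It fails at once if a bystander is displaced by more than 30 mm (distance of any of flask, dish, tub from where it was at the start of the episode above 0.03 m).
It also fails if it takes over 64 s, if anything falls off the work surface, if the arm or the gripper's body presses on something with over 40 N, if the wrist force passes 120 N, or if a joint passes its speed limit or range.

## Working session

There is one attempt and no reset: what is moved stays moved. The work goes in short steps, Python scripts to look and compute and a tool call to move; the robot and the scene stay as the last step left them, time stands still between calls to the robot, and variables do not carry over. Pictures are saved under pics/ and viewed, and the job is handed in when it is done.

Besides the shell and the picture viewer there is one more tool, called after "Request:" as a command line: name --argument value ..., lists and objects as JSON in quotes. play_rows: Moves the arm, as the interface text tells. Its arguments: {"type":"object","properties":{"deltas":{"type":"array","items":{"type":"array"}},"newtons":{"type":"number"}},"required":["deltas"]}

```bash
mkdir -p pics; python3 - <<'E'
from rig import robot, viewer
import cv2,json
s=robot.observe();print(s, robot.tcp_to_grasp)
for n in ["scene","top","wrist"]:
    p,d=viewer.snapshot(n);cv2.imwrite(f"pics/{n}0.png",p)
    import numpy as np
    np.save(f"pics/{n}0.npy",d);print(n,viewer.calibration(n))
E
```

```text
{'t': 0.0, 'joint_positions': array([ 1.08085386e+00,  2.21235960e-01,  1.52760693e+00, -6.39242947e-06,
        1.39471247e+00, -1.26106691e-01]), 'dq': array([ 0.00079796, -0.00058932,  0.00284498,  0.00106319,  0.00102559,
        0.00035863]), 'effort': array([-1.20024652e-03, -4.96888876e+01, -3.89399421e+01, -3.37962238e-04,
        1.09974176e-02, -2.39058130e-05]), 'tool_pos': array([0.22213466, 0.58354258, 0.23019537]), 'eef_rot': array([ 8.23364793e-01,  5.67511633e-01, -8.70195553e-04,  4.53674504e-04]), 'force': array([ 0.52484395,  0.89195736, -0.47114073]), 'moment': array([0.0221087 , 0.00652266, 0.0122008 ]), 'gripper_width': 0.08531867342487034} 0.0187
scene {'intrinsics': array([[443.29484819,   0.        , 323.73780237],
       [  0.        , 443.29484819, 244.46671321],
       [  0.        ,   0.        ,   1.        ]]), 'xyz': array([ 0.14325046, -0.7308897 ,  0.55663332]), 'orientation': array([ 0.83080064, -0.18986551,  0.12918835, -0.50698299])}
top {'intrinsics': array([[472.34987138,   0.        , 319.35126661],
       [  0.        , 472.34987138, 242.71564062],
       [  0.        ,   0.        ,   1.        ]]), 'xyz': array([0.40786352, 0.07361567, 1.23156654]), 'orientation': array([-0.70288285,  0.7075542 , -0.04645165,  0.05625823])}
wrist {'intrinsics': array([[371.64829954,   0.        , 314.81739831],
       [  0.        , 371.64829954, 240.60345393],
       [  0.        ,   0.        ,   1.        ]]), 'T_tool_cam': array([[ 9.99999892e-01, -1.22793764e-04, -4.48842275e-04,
        -1.04461816e-03],
       [ 2.62932350e-04,  9.44923931e-01,  3.27289927e-01,
        -8.42016314e-02],
       [ 3.83932644e-04, -3.27290010e-01,  9.44923861e-01,
        -1.42774650e-01],
       [ 0.00000000e+00,  0.00000000e+00,  0.00000000e+00,
         1.00000000e+00]])}
```

View pics/top0.png

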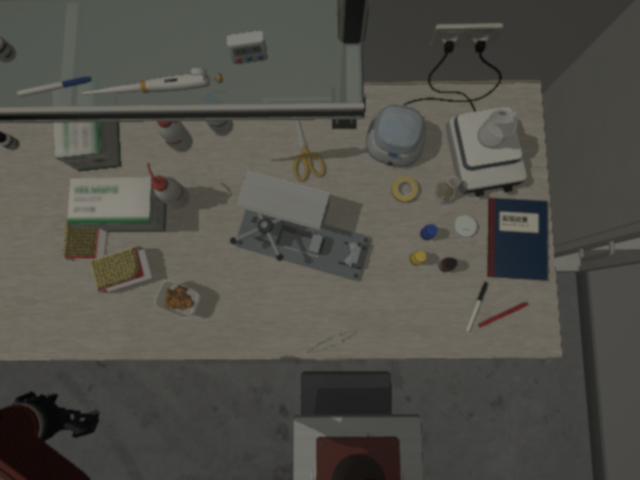

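View pics/scene0.png

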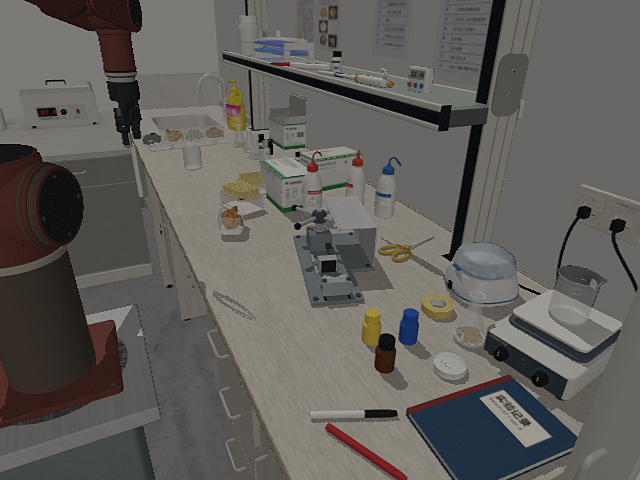

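The top view shows the brown bottle at about (449,264) with yellow at (418,257) and blue at (429,232). The hub is at (265,226) and the clamp is slightly yawed. Next I zoom in and measure.

```bash
cat > h.py <<'E'
import numpy as np,cv2
from scipy.spatial.transform import Rotation as R
from rig import robot,viewer
def cal(n):
    c=viewer.calibration(n);return c["intrinsics"],np.array(c["xyz"]),R.from_quat(c["orientation"]).as_matrix()
def cloud(n,d):
    K,t,M=cal(n);v,u=np.mgrid[0:480,0:640]
    P=np.stack([(u-K[0,2])/K[0,0]*d,(v-K[1,2])/K[1,1]*d,d],-1)
    return P@M.T+t
def proj(n,X):
    K,t,M=cal(n);p=(np.atleast_2d(X)-t)@M;return np.stack([K[0,0]*p[:,0]/p[:,2]+K[0,2],K[1,1]*p[:,1]/p[:,2]+K[1,2]],1)
def ray(n,u,v,z):
    K,t,M=cal(n);r=M@np.array([(u-K[0,2])/K[0,0],(v-K[1,2])/K[1,1],1]);return t+r*(z-t[2])/r[2]
E
python3 - <<'E'
from h import *
p=cv2.imread("pics/top0.png");d=np.load("pics/top0.npy");W=cloud("top",d)
np.save("pics/W.npy",W)
c=p[165:285,215:475];c=cv2.resize(c,None,fx=3,fy=3,interpolation=cv2.INTER_CUBIC);c=cv2.convertScaleAbs(c,alpha=1.8)
cv2.imwrite("pics/topz.png",c)
c=cv2.imread("pics/scene0.png")[190:310,270:400];cv2.imwrite("pics/scz.png",cv2.convertScaleAbs(cv2.resize(c,None,fx=5,fy=5,interpolation=cv2.INTER_CUBIC),alpha=1.3))
print("table z",W[300:340,380:420,2].mean(),W[180:185,430:440].mean((0,1)))
# bottle by z
for (u,v) in [(449,264),(418,257),(429,232)]:
    w=W[v-12:v+13,u-12:u+13].reshape(-1,3);m=w[:,2]>0.057;print(w[m].mean(0),m.sum(),w[:,2].max())
    print([ray("top",u,v,.066)])
# hub
w=W[200:260,225:300].reshape(-1,3);m=(w[:,2]>0.112)&(w[:,2]<.13);print("hi",w[m][:, :].mean(0),m.sum())
E
```

```text
table z 0.004567440138204344 [ 0.74787757 -0.21690295  0.00808759]
[ 0.52319916 -0.2273429   0.09608565] 116 1.2315665432412313
[array([ 0.52303823, -0.23036364,  0.066     ])]
[ 0.54179625 -0.15611529  0.08694427] 111 1.2315665432412313
[array([ 0.54096985, -0.15469847,  0.066     ])]
[ 0.60860997 -0.18839126  0.07576479] 115 1.2315665432412313
[array([ 0.6034952 , -0.18429525,  0.066     ])]
hi [0.65061027 0.20058808 0.12083698] 1117
```

View pics/topz.png

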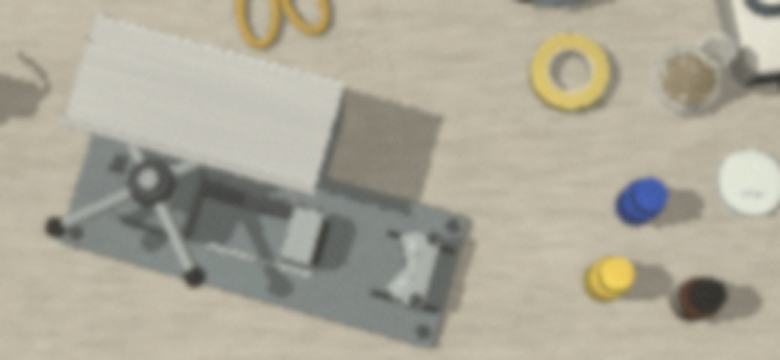

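View pics/scz.png

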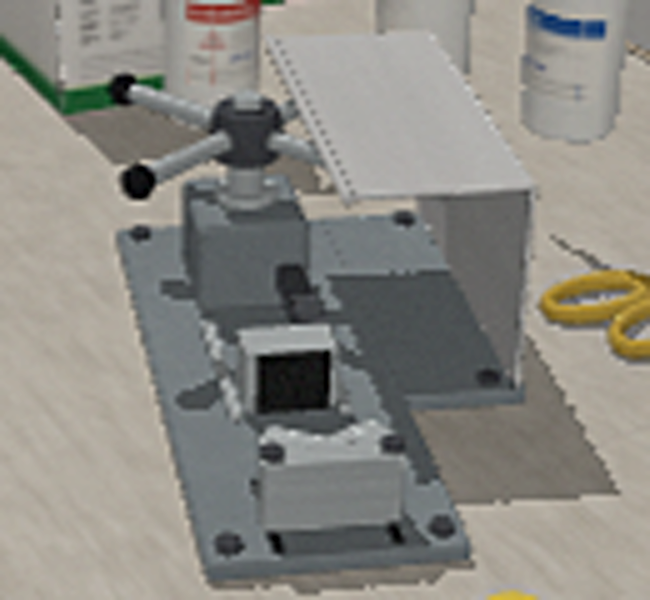

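```bash
cat > fit.py <<'E'
from h import *
from scipy.optimize import least_squares
def z(u,v): return np.array([215+(u+.5)/3-.5,165+(v+.5)/3-.5])
obs=[((-.06,-.17,.01),z(437,347)),((.06,-.17,.01),z(470,216)),((.023,.17,.123),z(65,123)),((.023,-.04,.123),z(318,191)),((0,.09,.12),z(149,179))]
balls=[z(55,227),z(195,276)]
def f(q):
    x,y,a,b=q;M=np.array([[np.cos(a),-np.sin(a),0],[np.sin(a),np.cos(a),0],[0,0,1]]);r=[]
    for P,o in obs: r.append(proj("top",M@P+[x,y,0])[0]-o)
    for k,o in enumerate(balls):
        c=b+k*np.pi/2;r.append(proj("top",M@np.array([.085*np.cos(c),.09+.085*np.sin(c),.1])+[x,y,0])[0]-o)
    return np.concatenate(r)
x0=ray("top",*z(265,180),.01)
best=min((least_squares(f,[x0[0],x0[1],-.2,b]) for b in np.arange(0,6.3,.8)),key=lambda s:s.cost)
print(best.x,np.degrees(best.x[2:]));print(best.fun.reshape(-1,2).round(2))
E
python3 fit.py
```

```text
[ 0.59222982  0.13256201 -0.27998306  2.27284456] [-16.04184747 130.224401  ]
[[-0.34  0.11]
 [ 0.56 -0.45]
 [-0.74  0.23]
 [-1.05  0.66]
 [ 0.49 -0.37]
 [ 0.86 -0.5 ]
 [ 0.26  0.31]]
```

Request:
play_rows --deltas '[[[0.0155,-0.0334,0.0044],[0,0,-5.3],-1],[[0.0155,-0.0334,0.0044],[0,0,-5.3],-1],[[0.0155,-0.0334,0.0044],[0,0,-5.3],-1],[[0.0155,-0.0334,0.0044],[0,0,-5.3],-1],[[0.0155,-0.0334,0.0044],[0,0,-5.3],-1],[[0.0155,-0.0334,0.0044],[0,0,-5.3],-1],[[0.0155,-0.0334,0.0044],[0,0,-5.3],-1],[[0.0155,-0.0334,0.0044],[0,0,-5.3],-1],[[0.0155,-0.0334,0.0044],[0,0,-5.3],-1],[[0.0155,-0.0334,0.0044],[0,0,-5.3],-1],[[0.0155,-0.0334,0.0044],[0,0,-5.3],-1],[[0.0155,-0.0334,0.0044],[0,0,-5.3],-1],[[0.0155,-0.0334,0.0044],[0,0,-5.3],-1],[[0.0155,-0.0334,0.0044],[0,0,-5.3],-1],[[0.0155,-0.0334,0.0044],[0,0,-5.3],-1],[[0.0155,-0.0334,0.0044],[0,0,-5.3],-1],[[0,0,0],[0,0,0],-1]]'

```text
t: 1.85
tool_pos: [0.4717, 0.0462, 0.302]
eef_rot: [0.99, -0.139, 0.0, 0.001]
force: [-0.2, 0.5, 0.7]
gripper_width: 0.0854
```

```bash
cat >> h.py <<'E'
def wcam():
    s=robot.observe();c=viewer.calibration("wrist")
    T=np.eye(4);T[:3,:3]=R.from_quat(s["eef_rot"]).as_matrix();T[:3,3]=s["tool_pos"]
    p,d=viewer.snapshot("wrist");return p,d,c["intrinsics"],T@c["T_tool_cam"]
def wproj(K,T,X):
    p=(np.atleast_2d(X)-T[:3,3])@T[:3,:3];th=np.arctan2(np.hypot(p[:,0],p[:,1]),p[:,2]);ph=np.arctan2(p[:,1],p[:,0])
    return np.stack([K[0,2]+K[0,0]*th*np.cos(ph),K[1,2]+K[0,0]*th*np.sin(ph)],1)
def wray(K,T,u,v,z):
    a,b=u-K[0,2],v-K[1,2];r=np.hypot(a,b);th=r/K[0,0]
    d=T[:3,:3]@np.array([np.sin(th)*a/r,np.sin(th)*b/r,np.cos(th)]);return T[:3,3]+d*(z-T[2,3])/d[2]
def st():
    s=robot.observe();M=R.from_quat(s["eef_rot"]).as_matrix()
    print("t",round(s["t"],2),"pos",s["tool_pos"].round(4),"x",M[:,0].round(3),"z",M[:,2].round(3),"F",s["force"].round(2),"w",round(s["gripper_width"],4),"q",s["joint_positions"].round(2))
E
python3 - <<'E'
from h import *
st();p,d,K,T=wcam();np.savez("pics/w1.npz",K=K,T=T,d=d);cv2.imwrite("pics/w1.png",p)
E
```

```text
t 1.85 pos [0.4717 0.0462 0.302 ] x [ 0.961 -0.276  0.001] z [ 0.001 -0.002 -1.   ] F [-0.22  0.5   0.67] w 0.0854 q [-0.07 -0.19  1.81 -0.    1.52  0.21]
```

View pics/w1.png

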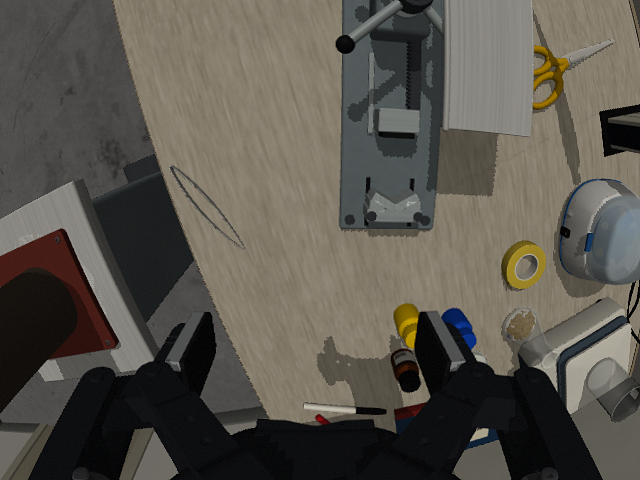

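The wrist view shows the clamp plate's near corners at (341,228) and (434,229), the jaw at (398,123), the V at (393,205) and the brown bottle cap at (407,381). I'll overlay the fit and refine it.

```bash
python3 - <<'E'
from h import *
z=np.load("pics/w1.npz");K,T=z["K"],z["T"];p=cv2.imread("pics/w1.png")
x0,y0,a=0.59223,0.13256,-.27998
C=lambda P:np.array([[np.cos(a),-np.sin(a),0],[np.sin(a),np.cos(a),0],[0,0,1]])@P+[x0,y0,0]
c=cv2.resize(p[90:240,320:460],None,fx=5,fy=5,interpolation=cv2.INTER_CUBIC)
for P in [(-.06,-.17,.01),(.06,-.17,.01),(.023,-.04,.123),(0,-.08,.01),(-.018,-.05,.045),(.018,-.05,.045),(0,-.05,.045),(0,-.06,.045),(0,-.07,.045)]:
    q=wproj(K,T,C(np.array(P)))[0];print(P,q.round(1));cv2.circle(c,tuple(int(v) for v in ((q-[320,90]+.5)*5)),4,(0,0,255),1)
cv2.imwrite("pics/w1z.png",cv2.resize(c,None,fx=.8,fy=.8))
E
```

```text
(-0.06, -0.17, 0.01) [340.4 229.9]
(0.06, -0.17, 0.01) [434.  230.2]
(0.023, -0.04, 0.123) [443.9 129.1]
(0, -0.08, 0.01) [392.  157.6]
(-0.018, -0.05, 0.045) [383.2 133.4]
(0.018, -0.05, 0.045) [415.4 134.8]
(0, -0.05, 0.045) [399.5 134. ]
(0, -0.06, 0.045) [399.2 143.1]
(0, -0.07, 0.045) [398.8 152.2]
```

View pics/w1z.png

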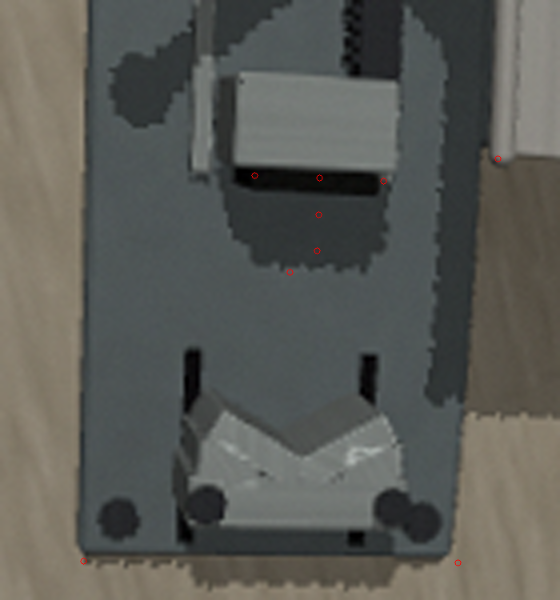

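```bash
python3 - <<'E'
from h import *
z=np.load("pics/w1.npz");K,T=z["K"],z["T"];p=cv2.imread("pics/w1.png")
print(ray("top",451,263.8,.066),wray(K,T,407,381,.066))
c=cv2.resize(p[290:400,370:480],None,fx=5,fy=5,interpolation=cv2.INTER_CUBIC)
for X in [(.524,-.231),(.52,-.23),(.52,-.235)]:
    ths=np.linspace(0,6.28,40);q=wproj(K,T,np.stack([X[0]+.0145*np.cos(ths),X[1]+.0145*np.sin(ths),0*ths+.066],1))
    cv2.polylines(c,[((q-[370,290]+.5)*5).astype(int)],True,(0,255,255) if X[0]==.524 else (255,255,0))
cv2.imwrite("pics/b.png",c)
c=cv2.resize(cv2.imread("pics/top0.png")[240:290,420:480],None,fx=10,fy=10,interpolation=cv2.INTER_CUBIC);c=cv2.convertScaleAbs(c,alpha=2)
q=proj("top",np.stack([.524+.0145*np.cos(ths),-.231+.0145*np.sin(ths),0*ths+.066],1));cv2.polylines(c,[((q-[420,240]+.5)*10).astype(int)],True,(0,255,255));cv2.imwrite("pics/b2.png",c)
E
```

```text
[ 0.52349916 -0.23530316  0.066     ] [ 0.52297596 -0.22747588  0.066     ]
```

View pics/b.png

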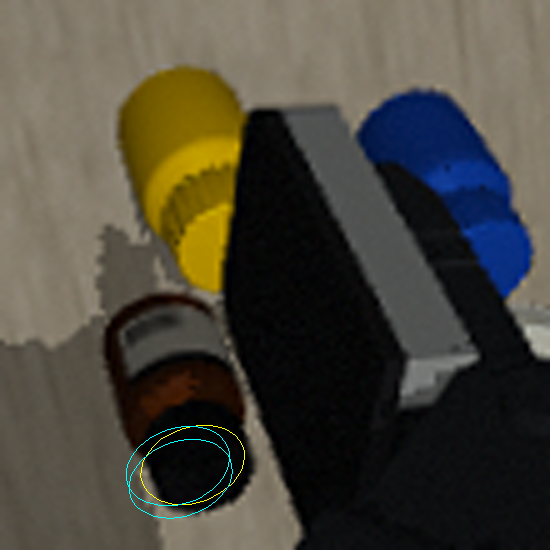

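View pics/b2.png

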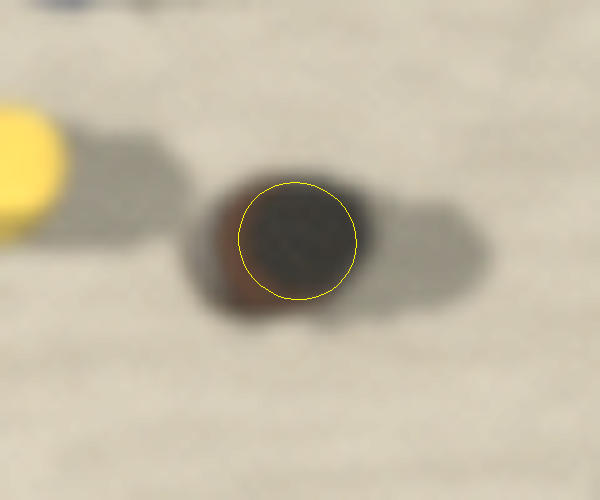

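Request:
play_rows --deltas '[[[0.0055,-0.0277,-0.0152],[4.8,-1.4,0],-1],[[0.0055,-0.0277,-0.0152],[4.8,-1.4,0],-1],[[0.0055,-0.0277,-0.0152],[0,0,0],-1],[[0.0055,-0.0277,-0.0152],[0,0,0],-1],[[0.0055,-0.0277,-0.0152],[0,0,0],-1],[[0.0055,-0.0277,-0.0152],[0,0,0],-1],[[0.0055,-0.0277,-0.0152],[0,0,0],-1],[[0.0055,-0.0277,-0.0152],[0,0,0],-1],[[0.0055,-0.0277,-0.0152],[0,0,0],-1],[[0.0055,-0.0277,-0.0152],[0,0,0],-1],[[0,0,0],[0,0,0],-1]]'

```text
t: 3.0
tool_pos: [0.5245, -0.2279, 0.1468]
eef_rot: [0.987, -0.136, 0.011, -0.087]
force: [0.2, 0.0, -0.5]
gripper_width: 0.0853
```

```bash
python3 - <<'E'
from h import *
st();p,d,K,T=wcam();np.savez("pics/w2.npz",K=K,T=T,d=d)
ths=np.linspace(0,6.28,40)
for r,h,X in [(.0145,.066,(.5265,-.2345)),(.018,0,(.5265,-.2345))]:
    q=wproj(K,T,np.stack([X[0]+r*np.cos(ths),X[1]+r*np.sin(ths),0*ths+h],1));cv2.polylines(p,[q.astype(int)],True,(0,255,255))
cv2.imwrite("pics/w2.png",p)
E
```

```text
t 3.0 pos [ 0.5245 -0.2279  0.1468] x [ 0.963 -0.27  -0.002] z [ 0.045  0.169 -0.985] F [ 0.19  0.03 -0.53] w 0.0853 q [-0.64  0.2   1.72  0.17  1.29 -0.42]
```

View pics/w2.png

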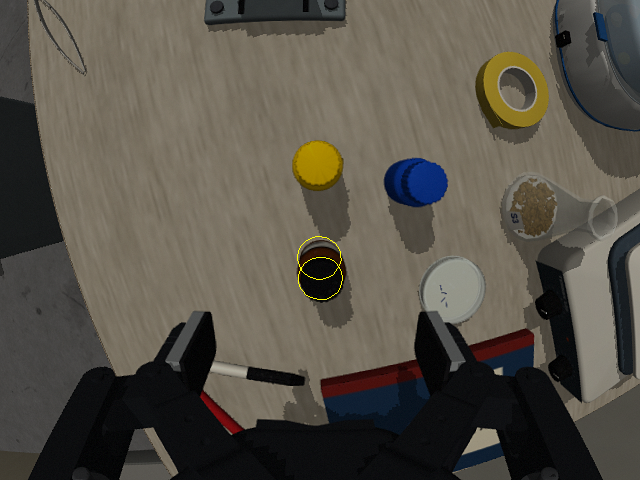

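Request:
play_rows --deltas '[[[0.003,-0.0045,-0.015],[0,0,0],-0.4],[[0,0,-0.02],[0,0,0],-0.4],[[0,0,-0.02],[0,0,0],-0.4],[[0,0,-0.02],[0,0,0],-0.4],[[0,0,-0.02],[0,0,0],-0.4],[[0,0,-0.02],[0,0,0],-0.4],[[0,0,-0.014],[0,0,0],-0.4],[[0,0,0],[0,0,0],-0.4]]'

```text
t: 3.85
tool_pos: [0.527, -0.2297, 0.0184]
eef_rot: [0.987, -0.135, 0.011, -0.087]
force: [0.3, 0.3, 0.1]
gripper_width: 0.0599
```

```bash
python3 - <<'E'
from h import *
st();p,d,K,T=wcam();cv2.imwrite("pics/w3.png",p)
E
```

```text
t 3.85 pos [ 0.527  -0.2297  0.0184] x [ 0.963 -0.269 -0.002] z [ 0.045  0.169 -0.985] F [0.34 0.29 0.09] w 0.0599 q [-0.64  0.38  1.77  0.19  1.06 -0.47]
```

View pics/w3.png

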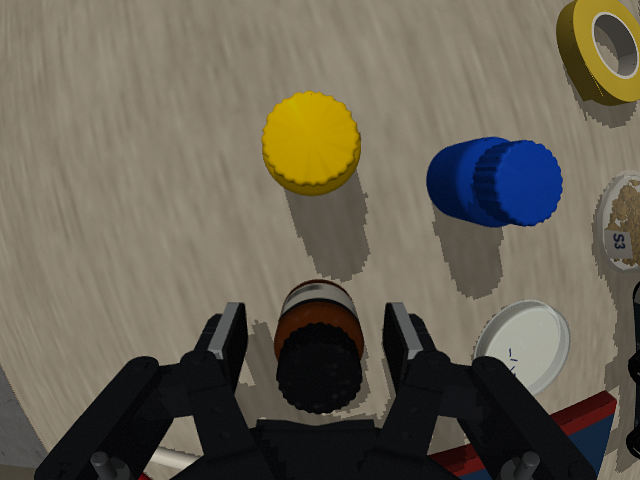

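The bottle is centred between the pads (cap at (320,368), pads at x 240 and 390). Closing now.

Request:
play_rows --deltas '[[[0,-0.001,0],[0,0,0],1],[[0,0,0],[0,0,0],1],[[0,0,0],[0,0,0],1],[[0,0,0],[0,0,0],1],[[0,0,0],[0,0,0],1],[[0,0,0],[0,0,0],1]]' --newtons 30

```text
t: 4.5
tool_pos: [0.5294, -0.2335, 0.0222]
eef_rot: [0.987, -0.136, 0.014, -0.086]
force: [-1.4, 0.6, 5.9]
gripper_width: 0.034
```

Request:
play_rows --deltas '[[[0,0,0.015],[0,0,0],1],[[0,0,0.03],[0,0,0],1],[[0,0,0.03],[0,0,0],1],[[0,0,0.03],[0,0,0],1],[[0,0,0],[0,0,0],1]]'

```text
t: 5.0
tool_pos: [0.5313, -0.2349, 0.1319]
eef_rot: [0.987, -0.135, 0.017, -0.084]
force: [-0.3, -0.9, 0.6]
gripper_width: 0.0343
```

```bash
python3 - <<'E'
from h import *
st();p,d,K,T=wcam();cv2.imwrite("pics/w4.png",p)
E
```

```text
t 5.0 pos [ 0.5313 -0.2349  0.1319] x [ 0.963 -0.27   0.011] z [ 0.056  0.161 -0.985] F [-0.35 -0.93  0.58] w 0.0343 q [-0.65  0.23  1.72  0.17  1.25 -0.43]
```

View pics/w4.png

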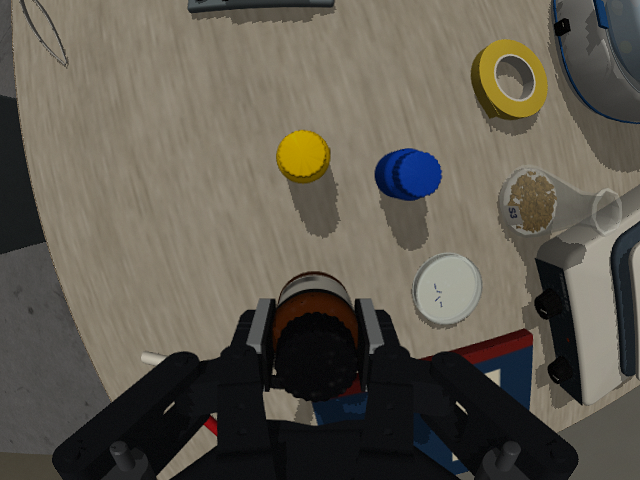

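```bash
python3 - <<'E'
from h import *
p,d,K,T=wcam();s=robot.observe();t=s["tool_pos"];base=t[2]-.0222
for yo in (-.004,-.002,0,.002):
    X=t[:2]+yo*np.array([.276,.961]);ths=np.linspace(0,6.28,60)
    q=wproj(K,T,np.stack([X[0]+.0145*np.cos(ths),X[1]+.0145*np.sin(ths),0*ths+base+.066],1))
    q2=wproj(K,T,np.stack([X[0]+.018*np.cos(ths),X[1]+.018*np.sin(ths),0*ths+base],1))
    print(yo,q.min(0).round(),q.max(0).round(),q2.min(0).round())
    if yo==-.002:
        for k in (q,q2): cv2.polylines(p,[k.astype(int)],True,(0,255,255))
cv2.imwrite("pics/w5.png",cv2.resize(p[240:440,220:420],None,fx=3,fy=3))
E
```

```text
-0.004 [269. 326.] [354. 399.] [276. 268.]
-0.002 [269. 320.] [354. 395.] [276. 264.]
0 [269. 314.] [354. 390.] [276. 260.]
0.002 [268. 308.] [355. 385.] [276. 257.]
```

View pics/w5.png

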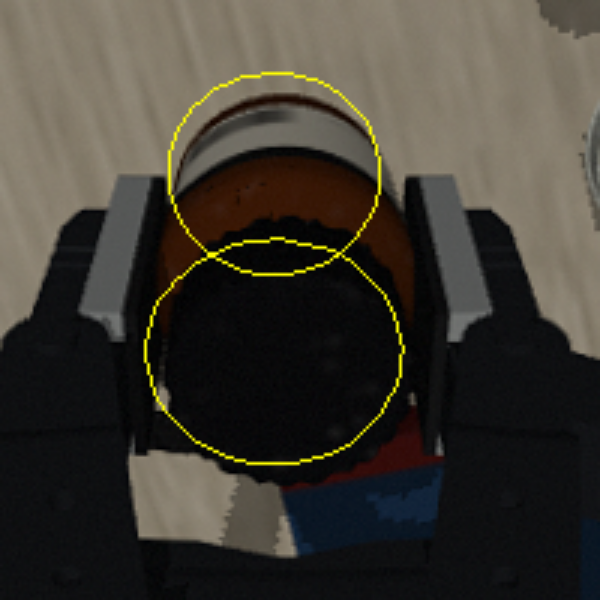

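Request:
play_rows --deltas '[[[0.0039,0.0293,0.002],[0,0,0],1],[[0.0039,0.0293,0],[0,0,0],1],[[0.0039,0.0293,0],[0,0,0],1],[[0.0039,0.0293,0],[0,0,0],1],[[0.0039,0.0293,0],[0,0,0],1],[[0.0039,0.0293,0],[0,0,0],1],[[0.0039,0.0293,0],[0,0,0],1],[[0.0039,0.0293,0],[0,0,0],1],[[0.0039,0.0293,0],[0,0,0],1],[[0.0039,0.0293,0],[0,0,0],1],[[0,0,0],[0,0,0],1],[[0,0,0],[0,0,0],1]]'

```text
t: 6.3
tool_pos: [0.5663, 0.0607, 0.1263]
eef_rot: [0.987, -0.135, 0.011, -0.086]
force: [0.3, -0.1, -1.3]
gripper_width: 0.0344
```

```bash
python3 - <<'E'
from h import *
st();p,d,K,T=wcam();cv2.imwrite("pics/w6.png",p)
E
```

```text
t 6.3 pos [0.5663 0.0607 0.1263] x [ 0.963 -0.268 -0.001] z [ 0.046  0.167 -0.985] F [ 0.34 -0.09 -1.26] w 0.0344 q [-0.13  0.15  1.82  0.19  1.15  0.06]
```

View pics/w6.png

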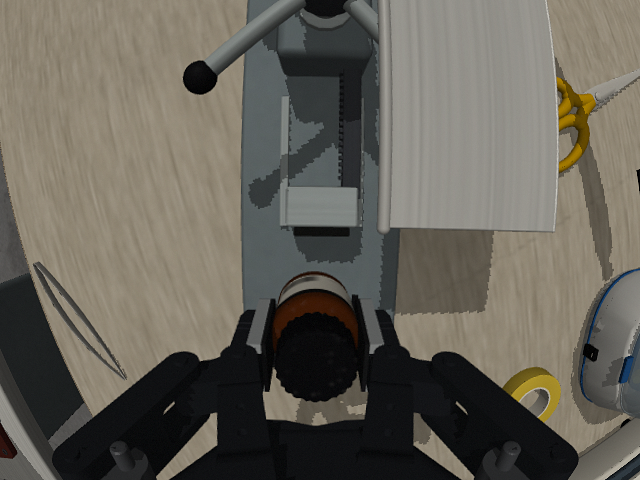

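Request:
play_rows --deltas '[[[0.0036,-0.0024,-0.005],[0,0,0],1],[[0,0,-0.017],[0,0,0],1],[[0,0,-0.017],[0,0,0],1],[[0,0,-0.017],[0,0,0],1],[[0,0,-0.017],[0,0,0],1],[[0,0,-0.012],[0,0,0],1],[[0,0,0],[0,0,0],1],[[0,0,0],[0,0,0],1]]'

```text
t: 7.15
tool_pos: [0.5711, 0.0572, 0.0426]
eef_rot: [0.987, -0.136, 0.013, -0.086]
force: [0.6, 0.5, 0.4]
gripper_width: 0.0344
```

```bash
python3 - <<'E'
from h import *
st();p,d,K,T=wcam();cv2.imwrite("pics/w7.png",p);p,d=viewer.snapshot("scene");cv2.imwrite("pics/s7.png",cv2.resize(p[170:320,250:410],None,fx=4,fy=4,interpolation=cv2.INTER_CUBIC))
E
```

```text
t 7.15 pos [0.5711 0.0572 0.0426] x [ 0.963 -0.271  0.001] z [ 0.048  0.167 -0.985] F [0.6  0.49 0.45] w 0.0344 q [-0.14  0.28  1.85  0.21  1.    0.02]
```

View pics/w7.png

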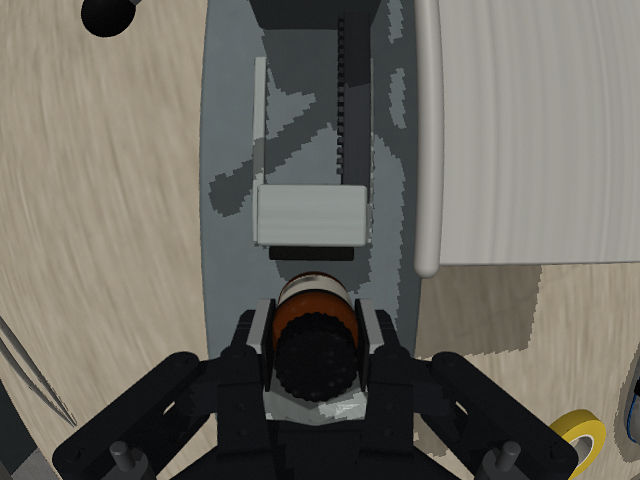

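View pics/s7.png

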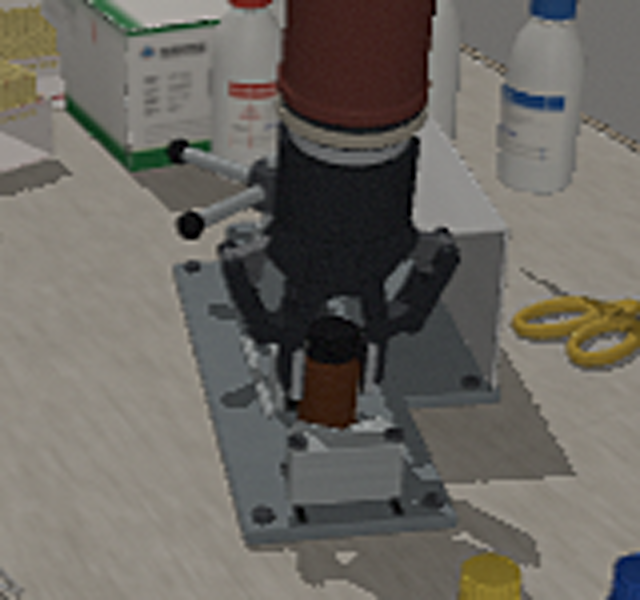

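Request:
play_rows --deltas '[[[0,0,-0.004],[0,0,0],1],[[0,0,-0.003],[0,0,0],1],[[0,0,-0.001],[0,0,0],1],[[0,0,0],[0,0,0],1]]'

```text
t: 7.65
tool_pos: [0.5708, 0.0579, 0.0345]
eef_rot: [0.987, -0.136, 0.013, -0.086]
force: [-0.7, 0.8, -0.2]
gripper_width: 0.0344
```

Request:
play_rows --deltas '[[[0,0,-0.001],[0,0,0],1],[[0,0,0],[0,0,0],1]]'

```text
t: 7.85
tool_pos: [0.571, 0.0578, 0.0336]
eef_rot: [0.987, -0.136, 0.013, -0.086]
force: [1.0, -0.4, -0.9]
gripper_width: 0.034
```

Request:
play_rows --deltas '[[[0,0,-0.001],[0,0,0],1],[[0,0,0],[0,0,0],1]]'

```text
t: 8.05
tool_pos: [0.5709, 0.0578, 0.0326]
eef_rot: [0.987, -0.136, 0.013, -0.086]
force: [-0.6, 0.4, -1.2]
gripper_width: 0.0342
```

Request:
play_rows --deltas '[[[0,0,-0.001],[0,0,0],1],[[0,0,0],[0,0,0],1]]'

```text
t: 8.25
tool_pos: [0.5711, 0.0578, 0.0322]
eef_rot: [0.987, -0.136, 0.013, -0.086]
force: [-1.8, -0.3, 3.9]
gripper_width: 0.0346
```

Request:
play_rows --deltas '[[[0,0,-0.001],[0,0,0],1],[[0,0,0],[0,0,0],1]]'

```text
t: 8.45
tool_pos: [0.5712, 0.0579, 0.0322]
eef_rot: [0.987, -0.135, 0.013, -0.086]
force: [-6.0, 0.2, 12.9]
gripper_width: 0.0337
```

Request:
play_rows --deltas '[[[0,0,-0.001],[0,0,0],1],[[0,0,0],[0,0,0],1]]'

```text
t: 8.65
tool_pos: [0.5713, 0.0579, 0.0321]
eef_rot: [0.987, -0.135, 0.013, -0.087]
force: [-10.4, -0.2, 19.5]
gripper_width: 0.0345
```

Request:
play_rows --deltas '[[[0,0,0.0025],[0,0,0],1],[[0,0,0],[0,0,0],0.1],[[0,0,0],[0,0,0],0],[[0,0,0],[0,0,0],-0.3],[[0,0,0],[0,0,0],-0.4]]'

```text
t: 9.15
tool_pos: [0.5708, 0.0578, 0.0318]
eef_rot: [0.987, -0.136, 0.013, -0.086]
force: [0.1, -0.8, -0.7]
gripper_width: 0.0597
```

Request:
play_rows --deltas '[[[0,0,0.02],[0,0,0],-0.4],[[0,0,0.03],[0,0,0],-0.4],[[0,0,0.04],[0,0,0],-0.4],[[0,0,0.04],[0,0,0],-0.4],[[0,0,0],[0,0,0],-0.4]]'

```text
t: 9.65
tool_pos: [0.5752, 0.0574, 0.1691]
eef_rot: [0.987, -0.135, 0.019, -0.086]
force: [1.4, 0.0, 1.5]
gripper_width: 0.0597
```

```bash
python3 - <<'E'
from h import *
st();p,d,K,T=wcam();np.savez("pics/w8.npz",K=K,T=T,d=d);cv2.imwrite("pics/w8.png",p);p,d=viewer.snapshot("scene");cv2.imwrite("pics/s8.png",cv2.resize(p[170:320,250:410],None,fx=4,fy=4,interpolation=cv2.INTER_CUBIC))
E
```

```text
t 9.65 pos [0.5752 0.0574 0.1691] x [ 0.963 -0.27   0.013] z [ 0.06   0.166 -0.984] F [1.42 0.05 1.45] w 0.0597 q [-0.14  0.11  1.78  0.18  1.22  0.07]
```

View pics/w8.png

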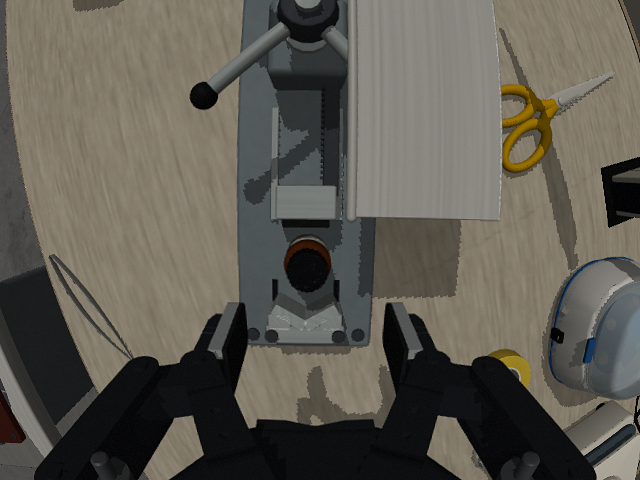

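View pics/s8.png

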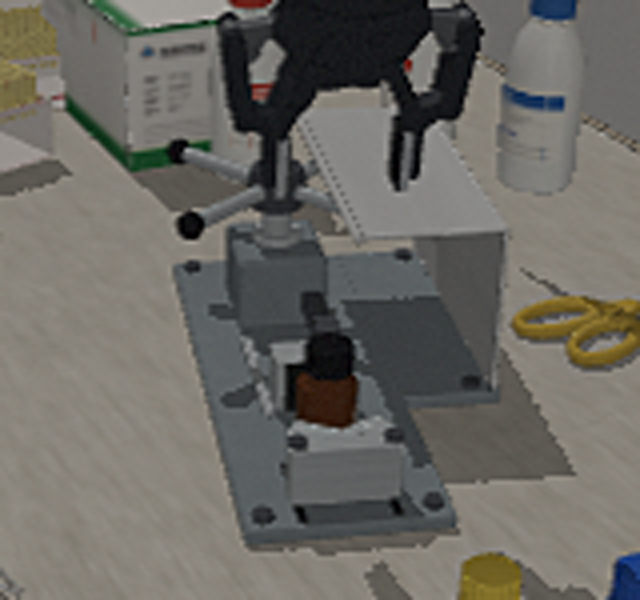

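The bottle stands upright in the bay on the jaw axis and has been let go (cap at (307,268), jaw at (305,200)). Next I refine the hub and spoke positions and plan the pushes.

```bash
python3 - <<'E'
from h import *
z=np.load("pics/w8.npz");K,T=z["K"],z["T"]
a=-.27998;Rm=np.array([[np.cos(a),-np.sin(a)],[np.sin(a),np.cos(a)]]);o=np.array([.59223,.13256])
cl=lambda P:Rm.T@(P[:2]-o)
for n,u,v,h in [("ball",204,95,.1),("hubtop",307,1,.12),("corL",247,345,.01),("corR",370,346,.01),("guard",355,218,.123),("cap",307,270,.066),("jawpad",306,228,.045)]:
    print(n,cl(wray(K,T,u,v,h)).round(4),wray(K,T,u,v,h).round(4))
p=cv2.imread("pics/w8.png")
cv2.imwrite("pics/w8z.png",cv2.resize(p[0:120,180:380],None,fx=4,fy=4,interpolation=cv2.INTER_CUBIC))
E
```

```text
ball [-0.0641  0.0359] [0.5405 0.1847 0.1   ]
hubtop [-0.0004  0.0885] [0.6163 0.2177 0.12  ]
corL [-0.0558 -0.1683] [ 0.4921 -0.0138  0.01  ]
corR [ 0.0588 -0.169 ] [ 0.602  -0.0461  0.01  ]
guard [ 0.0269 -0.0392] [0.6073 0.0874 0.123 ]
cap [ 0.0004 -0.0821] [0.5699 0.0535 0.066 ]
jawpad [-0.0006 -0.0545] [0.5766 0.0803 0.045 ]
```

View pics/w8z.png

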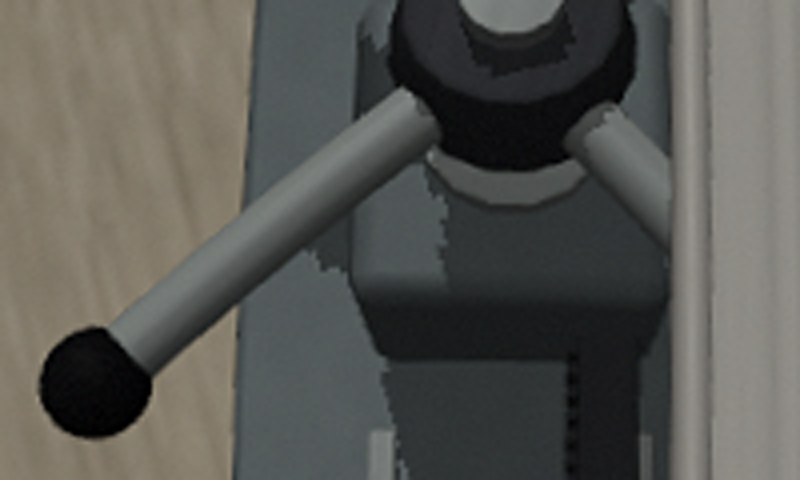

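```bash
cat > tab.py <<'E'
import numpy as np
hub=np.array([.6165,.2185])
def P(phi,d,r=.062):
    w=np.radians(phi-16.04);return hub+r*np.array([np.cos(w),np.sin(w)])+d*np.array([-np.sin(w),np.cos(w)])
if __name__=="__main__":
    print("start",P(220,.03),"yaw",220-16-90)
    prev=None
    for f in np.arange(226,60,-6):
        p=P(f,.02);print(f,p.round(4),None if prev is None else (p-prev).round(4),"yaw",f-106);prev=p
E
python3 tab.py; python3 -c "
from h import *
st()"
```

```text
start [0.57202555 0.165907  ] yaw 114
226 [0.5728 0.1702] None yaw 120
220 [0.568 0.175] [-0.0048  0.0048] yaw 114
214 [0.5637 0.1804] [-0.0043  0.0053] yaw 108
208 [0.56   0.1861] [-0.0037  0.0057] yaw 102
202 [0.5569 0.1922] [-0.0031  0.0061] yaw 96
196 [0.5545 0.1985] [-0.0024  0.0064] yaw 90
190 [0.5527 0.2051] [-0.0017  0.0066] yaw 84
184 [0.5517 0.2119] [-0.001   0.0067] yaw 78
178 [0.5514 0.2187] [-0.0003  0.0068] yaw 72
172 [0.5517 0.2255] [0.0004 0.0068] yaw 66
166 [0.5528 0.2322] [0.0011 0.0067] yaw 60
160 [0.5546 0.2388] [0.0018 0.0066] yaw 54
154 [0.5571 0.2452] [0.0025 0.0064] yaw 48
148 [0.5602 0.2512] [0.0031 0.0061] yaw 42
142 [0.5639 0.2569] [0.0037 0.0057] yaw 36
136 [0.5682 0.2622] [0.0043 0.0053] yaw 30
130 [0.573 0.267] [0.0048 0.0048] yaw 24
124 [0.5784 0.2713] [0.0053 0.0043] yaw 18
118 [0.5841 0.275 ] [0.0057 0.0037] yaw 12
112 [0.5902 0.2781] [0.0061 0.0031] yaw 6
106 [0.5965 0.2805] [0.0064 0.0024] yaw 0
100 [0.6031 0.2823] [0.0066 0.0017] yaw -6
94 [0.6099 0.2833] [0.0067 0.001 ] yaw -12
88 [0.6167 0.2836] [0.0068 0.0003] yaw -18
82 [0.6235 0.2833] [ 0.0068 -0.0004] yaw -24
76 [0.6302 0.2822] [ 0.0067 -0.0011] yaw -30
70 [0.6368 0.2804] [ 0.0066 -0.0018] yaw -36
64 [0.6432 0.2779] [ 0.0064 -0.0025] yaw -42
t 9.75 pos [0.5718 0.0577 0.1634] x [ 0.963 -0.27   0.005] z [ 0.051  0.166 -0.985] F [-0.39 -0.97 -0.78] w 0.0599 q [-0.14  0.12  1.78  0.18  1.22  0.07]
```

Request:
play_rows --deltas '[[[0,0.006,0],[-4.7,1.3,0],1],[[0,0.006,0],[-4.7,1.3,0],1],[[0,0.0065,0],[0,0,8.5],1],[[0,0.0065,0],[0,0,8.5],1],[[0,0.0065,0],[0,0,8.5],1],[[0,0.0065,0],[0,0,8.5],1],[[0,0.0065,0],[0,0,8.5],1],[[0,0.0065,0],[0,0,8.5],1],[[0,0.0065,0],[0,0,8.5],1],[[0,0.0065,0],[0,0,8.5],1],[[0,0.0065,0],[0,0,8.5],1],[[0,0.0065,0],[0,0,8.5],1],[[0,0.0065,0],[0,0,8.5],1],[[0,0.0065,0],[0,0,8.5],1],[[0,0.0065,0],[0,0,8.5],1],[[0,0.0065,0],[0,0,8.5],1],[[0,0.005,0],[0,0,8.5],1],[[0,0,0],[0,0,2.5],1],[[0,0,0],[0,0,0],1]]' --newtons 60

```text
t: 11.65
tool_pos: [0.5696, 0.1657, 0.1597]
eef_rot: [0.542, 0.841, -0.002, -0.004]
force: [0.4, -1.0, 0.4]
gripper_width: -0.0002
```

```bash
python3 - <<'E'
from h import *
st();p,d,K,T=wcam();cv2.imwrite("pics/w9.png",p)
E
```

```text
t 11.65 pos [0.5696 0.1657 0.1597] x [-0.413  0.911  0.004] z [-0.009 -0.    -1.   ] F [ 0.4  -1.02  0.44] w -0.0002 q [ 0.15  0.21  1.67  0.    1.26 -1.85]
```

View pics/w9.png

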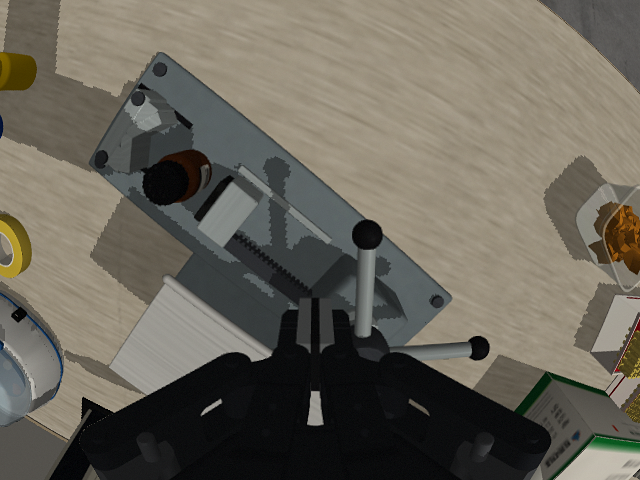

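Request:
play_rows --deltas '[[[0,0,-0.02],[0,0,0],1],[[0,0,-0.02],[0,0,0],1],[[0,0,-0.02],[0,0,0],1],[[0,0,-0.011],[0,0,0],1],[[0,0,0],[0,0,0],1],[[0,0,0],[0,0,0],1]]'

```text
t: 12.3
tool_pos: [0.5711, 0.1657, 0.0913]
eef_rot: [0.542, 0.84, -0.001, -0.002]
force: [0.3, 0.7, -0.2]
gripper_width: 0.0002
```

Request:
play_rows --deltas '[[[-0.002,0.0045,0],[0,0,0],1],[[-0.001,0.0022,0],[0,0,0],1],[[-0.001,0.0022,0],[0,0,0],1]]'

```text
t: 12.6
tool_pos: [0.5674, 0.1752, 0.0921]
eef_rot: [0.542, 0.84, -0.001, -0.002]
force: [-0.7, -0.2, 0.4]
gripper_width: -0.0001
```

Request:
play_rows --deltas '[[[-0.0043,0.0053,-0.004],[0,0,-6],1],[[-0.0037,0.0057,0],[0,0,-6],1],[[-0.0031,0.0061,0],[0,0,-6],1],[[-0.0024,0.0064,0],[0,0,-6],1],[[0,0,0],[0,0,0],1]]'

```text
t: 13.1
tool_pos: [0.5539, 0.1984, 0.0881]
eef_rot: [0.705, 0.709, -0.0, -0.002]
force: [0.5, -1.6, 0.4]
gripper_width: 0.0002
```

```bash
python3 - <<'E'
from h import *
st();p,d,K,T=wcam();cv2.imwrite("pics/w10.png",p)
E
```

```text
t 13.1 pos [0.5539 0.1984 0.0881] x [-0.006  1.     0.002] z [-0.003  0.002 -1.   ] F [ 0.48 -1.57  0.44] w 0.0002 q [ 0.21  0.28  1.74  0.    1.12 -1.37]
```

View pics/w10.png

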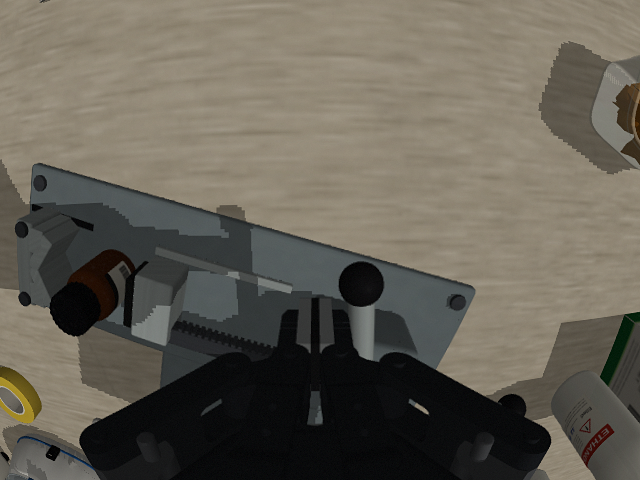

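Request:
play_rows --deltas '[[[-0.0017,0.0066,0],[0,0,-6],1],[[-0.001,0.0067,0],[0,0,-6],1],[[-0.0003,0.0068,0],[0,0,-6],1],[[0.0004,0.0068,0],[0,0,-6],1],[[0.0011,0.0067,0],[0,0,-6],1],[[0.0018,0.0066,0],[0,0,-6],1],[[0.0025,0.0064,0],[0,0,-6],1],[[0.0031,0.0061,0],[0,0,-6],1]]'

```text
t: 13.95
tool_pos: [0.5578, 0.2507, 0.0866]
eef_rot: [0.933, 0.361, -0.002, -0.003]
force: [-5.4, -2.1, 2.7]
gripper_width: 0.0
```

Request:
play_rows --deltas '[[[0.0037,0.0057,0],[0,0,-6],1],[[0.0043,0.0053,0],[0,0,-6],1],[[0.0048,0.0048,0],[0,0,-6],1],[[0.0053,0.0043,0],[0,0,-6],1],[[0.0057,0.0037,0],[0,0,-6],1],[[0.0061,0.0031,0],[0,0,-6],1],[[0.0064,0.0024,0],[0,0,-6],1],[[0.0066,0.0017,0],[0,0,-6],1],[[0,0,0],[0,0,0],1]]'

```text
t: 14.85
tool_pos: [0.6013, 0.2828, 0.0863]
eef_rot: [0.999, -0.048, -0.0, -0.002]
force: [-1.2, 1.6, -0.7]
gripper_width: 0.0001
```

```bash
python3 - <<'E'
from h import *
st();p,d,K,T=wcam();cv2.imwrite("pics/w11.png",p);np.savez("pics/w11.npz",K=K,T=T)
p,d=viewer.snapshot("top");c=cv2.resize(p[165:285,215:475],None,fx=3,fy=3,interpolation=cv2.INTER_CUBIC);cv2.imwrite("pics/t11.png",cv2.convertScaleAbs(c,alpha=1.8))
E
```

```text
t 14.85 pos [0.6013 0.2828 0.0863] x [ 0.995 -0.097 -0.   ] z [ 0.     0.005 -1.   ] F [-1.25  1.6  -0.68] w 0.0001 q [0.32 0.44 1.53 0.01 1.17 0.41]
```

View pics/w11.png

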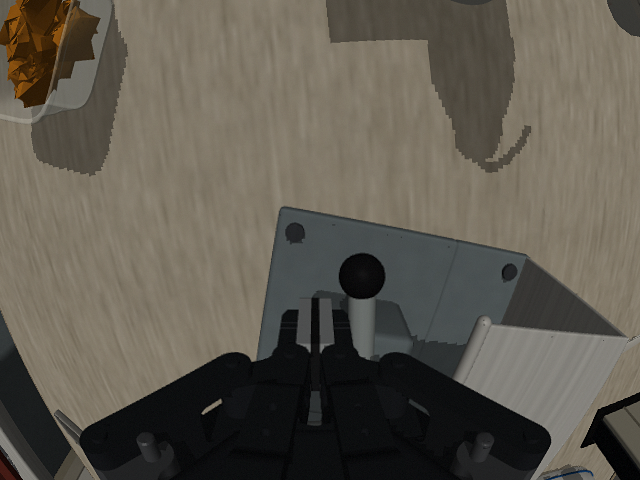

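View pics/t11.png

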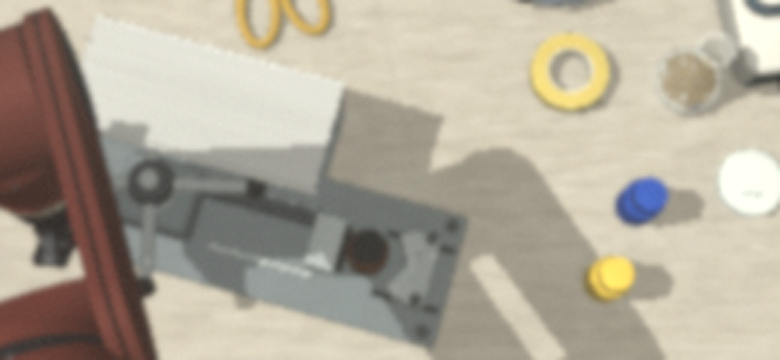

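Request:
play_rows --deltas '[[[-0.006,0.001,0.01],[0,0,0],1],[[-0.004,0,0.024],[0,0,0],1],[[0,0,0.025],[0,0,0],1],[[-0.0036,-0.008,0],[0,0,8.1],1],[[-0.0036,-0.008,0],[0,0,8.1],1],[[-0.0036,-0.008,0],[0,0,8.1],1],[[-0.0036,-0.008,0],[0,0,8.1],1],[[-0.0036,-0.008,0],[0,0,8.1],1],[[-0.0036,-0.008,0],[0,0,8.1],1],[[-0.0036,-0.008,0],[0,0,8.1],1],[[-0.0036,-0.008,0],[0,0,8.1],1],[[-0.0036,-0.008,0],[0,0,8.1],1],[[-0.0036,-0.008,0],[0,0,8.1],1],[[-0.0036,-0.008,0],[0,0,8.1],1],[[0,0,0],[0,0,0],1]]'

```text
t: 16.45
tool_pos: [0.5529, 0.1939, 0.1475]
eef_rot: [0.746, 0.666, 0.0, -0.002]
force: [-0.9, -0.5, -0.5]
gripper_width: -0.0002
```

```bash
python3 - <<'E'
from h import *
st();p,d,K,T=wcam();cv2.imwrite("pics/w12.png",p);np.savez("pics/w12.npz",K=K,T=T)
E
```

```text
t 16.45 pos [0.5529 0.1939 0.1475] x [0.112 0.994 0.002] z [-0.002  0.003 -1.   ] F [-0.9 -0.5 -0.5] w -0.0002 q [ 0.2   0.2   1.71  0.    1.23 -1.26]
```

View pics/w12.png

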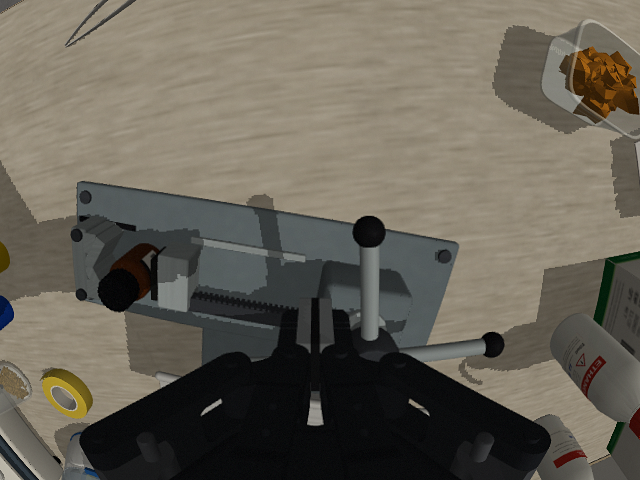

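Request:
play_rows --deltas '[[[0,0,-0.02],[0,0,0],1],[[0,0,-0.02],[0,0,0],1],[[0,0,-0.02],[0,0,0],1],[[0,0,0],[0,0,0],1],[[0.001,0.006,0],[0,0,0],1],[[0,0.003,0],[0,0,0],1],[[0,0,0],[0,0,0],1]]'

```text
t: 17.2
tool_pos: [0.5548, 0.2048, 0.0878]
eef_rot: [0.746, 0.666, 0.001, -0.002]
force: [0.7, -0.8, -0.1]
gripper_width: 0.0
```

Request:
play_rows --deltas '[[[-0.0013,0.0067,0],[0,0,-6],1],[[-0.0006,0.0067,0],[0,0,-6],1],[[0,0.0068,0],[0,0,-6],1],[[0.0007,0.0068,0],[0,0,-6],1],[[0.0014,0.0067,0],[0,0,-6],1],[[0.0021,0.0065,0],[0,0,-6],1],[[0,0,0],[0,0,0],1]]'

```text
t: 17.9
tool_pos: [0.5566, 0.2444, 0.0874]
eef_rot: [0.916, 0.402, 0.001, -0.002]
force: [-1.6, -1.1, 0.4]
gripper_width: 0.0003
```

```bash
python3 - <<'E'
from h import *
from tab import hub
st();p,d,K,T=wcam();cv2.imwrite("pics/w13.png",p)
s=robot.observe();v=s["tool_pos"][:2]-hub;print(np.hypot(*v),np.degrees(np.arctan2(v[1],v[0]))+16.04)
E
```

```text
t 17.9 pos [0.5566 0.2444 0.0874] x [0.676 0.737 0.003] z [-0.     0.004 -1.   ] F [-1.64 -1.1   0.41] w 0.0003 q [ 0.28  0.32  1.69  0.    1.13 -0.55]
0.06534546801435372 172.75493981928986
```

View pics/w13.png

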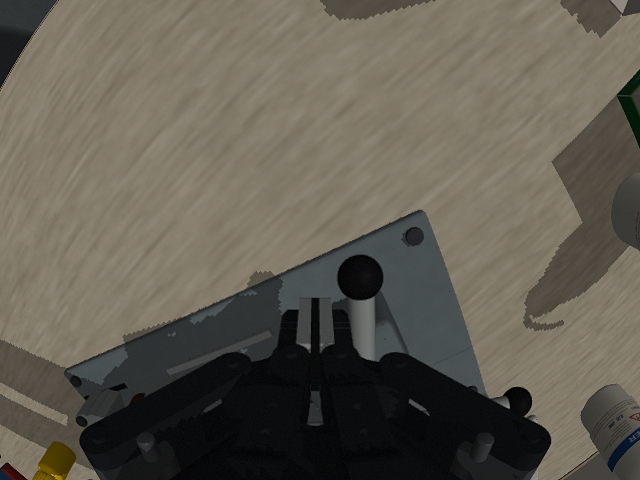

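Request:
play_rows --deltas '[[[0.0014,0.0031,0],[0,0,-3],1],[[0.0016,0.003,0],[0,0,-3],1],[[0.0018,0.0029,0],[0,0,-3],1]]'

```text
t: 18.25
tool_pos: [0.5602, 0.2526, 0.0865]
eef_rot: [0.944, 0.33, -0.0, -0.002]
force: [-4.1, -2.0, 2.5]
gripper_width: 0.0001
```

Request:
play_rows --deltas '[[[0.0019,0.0028,0],[0,0,-3],1],[[0.0021,0.0027,0],[0,0,-3],1]]'

```text
t: 18.45
tool_pos: [0.5639, 0.2583, 0.0863]
eef_rot: [0.96, 0.28, -0.0, -0.002]
force: [-4.2, -2.7, 3.0]
gripper_width: -0.0
```

Request:
play_rows --deltas '[[[0.0022,0.0026,0],[0,0,-3],1],[[0.0023,0.0025,0],[0,0,-3],1]]'

```text
t: 18.65
tool_pos: [0.5682, 0.2636, 0.0863]
eef_rot: [0.973, 0.229, -0.001, -0.003]
force: [-4.7, -1.1, 3.0]
gripper_width: 0.0005
```

Request:
play_rows --deltas '[[[0.0024,0.0024,0],[0,0,-3],1],[[0.0026,0.0022,0],[0,0,-3],1]]'

```text
t: 18.85
tool_pos: [0.573, 0.2684, 0.0862]
eef_rot: [0.984, 0.178, -0.001, -0.003]
force: [-6.0, -0.4, 2.5]
gripper_width: 0.0003
```

Request:
play_rows --deltas '[[[0.0027,0.0021,0],[0,0,-3],1],[[0.0028,0.002,0],[0,0,-3],1]]'

```text
t: 19.05
tool_pos: [0.5784, 0.2728, 0.0862]
eef_rot: [0.992, 0.126, -0.0, -0.003]
force: [-5.3, 1.1, 2.5]
gripper_width: 0.0003
```

Request:
play_rows --deltas '[[[0.0029,0.0018,0],[0,0,-3],1],[[0.003,0.0017,0],[0,0,-3],1]]'

```text
t: 19.25
tool_pos: [0.5843, 0.2766, 0.0861]
eef_rot: [0.997, 0.074, -0.0, -0.003]
force: [-4.7, 1.0, 3.1]
gripper_width: 0.0
```

Request:
play_rows --deltas '[[[0.003,0.0015,0],[0,0,-3],1],[[0.0031,0.0014,0],[0,0,-3],1]]'

```text
t: 19.45
tool_pos: [0.5904, 0.2798, 0.0862]
eef_rot: [1.0, 0.022, -0.0, -0.003]
force: [-4.7, 2.5, 1.6]
gripper_width: 0.0002
```

Request:
play_rows --deltas '[[[0.0032,0.0012,0],[0,0,-3],1],[[0.0032,0.0011,0],[0,0,-3],1]]'

```text
t: 19.65
tool_pos: [0.5966, 0.2823, 0.0862]
eef_rot: [1.0, -0.03, -0.0, -0.003]
force: [-6.8, 1.8, 2.5]
gripper_width: -0.0003
```

```bash
python3 - <<'E'
from h import *
st()
p,d=viewer.snapshot("top");c=cv2.resize(p[215:275,300:350],None,fx=8,fy=8,interpolation=cv2.INTER_CUBIC);cv2.imwrite("pics/t14.png",cv2.convertScaleAbs(c,alpha=1.8))
p,d=viewer.snapshot("scene");cv2.imwrite("pics/s14.png",cv2.resize(p[210:310,290:390],None,fx=6,fy=6,interpolation=cv2.INTER_CUBIC))
st()
E
```

```text
t 19.65 pos [0.5966 0.2823 0.0862] x [ 0.998 -0.06  -0.001] z [-0.     0.006 -1.   ] F [-6.81  1.81  2.5 ] w -0.0003 q [0.32 0.43 1.55 0.01 1.16 0.38]
t 19.75 pos [0.5969 0.2823 0.0862] x [ 0.998 -0.06  -0.   ] z [ 0.     0.006 -1.   ] F [-5.43  2.87  2.08] w -0.0001 q [0.32 0.43 1.55 0.01 1.16 0.38]
```

View pics/t14.png

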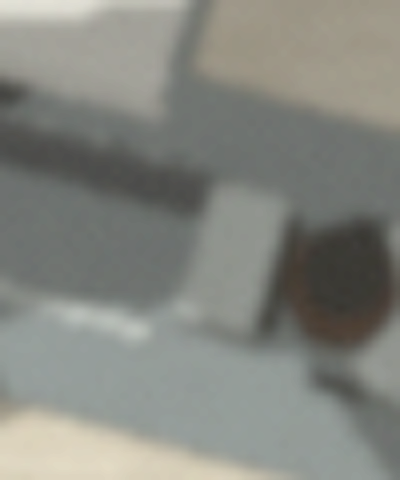

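View pics/s14.png

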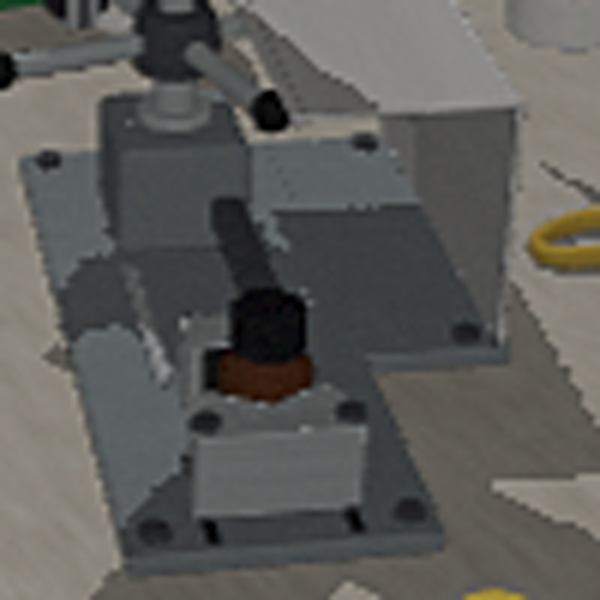

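The force is rising (4.7 → 6.9 N) and the bottle appears to be in the V. I'll go on in small steps.

Request:
play_rows --deltas '[[[0.0016,0.0005,0],[0,0,-1.5],1],[[0.0016,0.0005,0],[0,0,-1.5],1]]'

```text
t: 19.95
tool_pos: [0.5994, 0.2832, 0.0861]
eef_rot: [0.998, -0.056, -0.001, -0.003]
force: [-8.2, 1.5, 3.3]
gripper_width: -0.0001
```

```bash
python3 -c "
from h import *
st()"
```

```text
t 19.95 pos [0.5994 0.2832 0.0861] x [ 0.994 -0.111 -0.002] z [-0.001  0.005 -1.   ] F [-8.16  1.48  3.26] w -0.0001 q [0.32 0.44 1.54 0.01 1.17 0.43]
```

Request:
play_rows --deltas '[[[0.0014,0.0003,0],[0,0,-1.2],1],[[0,0,0],[0,0,0],1]]'

```text
t: 20.15
tool_pos: [0.6009, 0.2835, 0.0861]
eef_rot: [0.998, -0.066, -0.001, -0.003]
force: [-6.8, 2.9, 3.1]
gripper_width: 0.0001
```

```bash
python3 -c "
from h import *
st()"
```

```text
t 20.15 pos [0.6009 0.2835 0.0861] x [ 0.991 -0.132 -0.001] z [-0.001  0.005 -1.   ] F [-6.76  2.93  3.14] w 0.0001 q [0.32 0.44 1.53 0.01 1.17 0.45]
```

Request:
play_rows --deltas '[[[-0.003,0,0],[0,0,0],1],[[-0.006,0.001,0],[0,0,0],1],[[-0.004,0,0.015],[0,0,0],1],[[0,0,0.03],[0,0,0],1],[[0,0,0.04],[0,0,0],1],[[0,0,0.04],[0,0,0],1],[[-0.015,-0.04,0.01],[0,0,0],1],[[-0.015,-0.04,0],[0,0,0],1],[[-0.015,-0.04,0],[0,0,0],1],[[-0.015,-0.04,0],[0,0,0],1],[[-0.015,-0.04,0],[0,0,0],1],[[0,0,0],[0,0,0],1]]'

```text
t: 21.35
tool_pos: [0.5136, 0.0795, 0.2226]
eef_rot: [0.998, -0.069, 0.002, -0.001]
force: [0.5, 0.4, -0.1]
gripper_width: -0.0002
```

```bash
python3 - <<'E'
from h import *
st();p,d,K,T=wcam();cv2.imwrite("pics/w15.png",p)
a=-.27998;Rm=np.array([[np.cos(a),-np.sin(a)],[np.sin(a),np.cos(a)]]);o=np.array([.5925,.1335])
for y in (-.1,-.107,-.113):
    print(y,wproj(K,T,np.r_[Rm@np.array([0,y])+o,.066]).round(1))
np.savez("pics/w15.npz",K=K,T=T)
p,d=viewer.snapshot("scene");cv2.imwrite("pics/s15.png",cv2.resize(p[180:310,280:410],None,fx=4.5,fy=4.5,interpolation=cv2.INTER_CUBIC))
E
```

```text
t 21.35 pos [0.5136 0.0795 0.2226] x [ 0.99  -0.138  0.004] z [ 0.004  0.002 -1.   ] F [ 0.54  0.35 -0.12] w -0.0002 q [ 0.   -0.03  1.81  0.    1.36  0.14]
-0.1 [[378.8 256.4]]
-0.107 [[377.2 263.7]]
-0.113 [[375.9 269.9]]
```

View pics/w15.png

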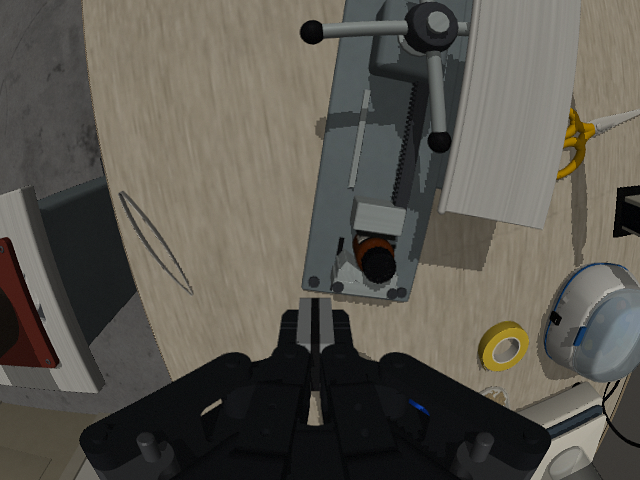

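View pics/s15.png

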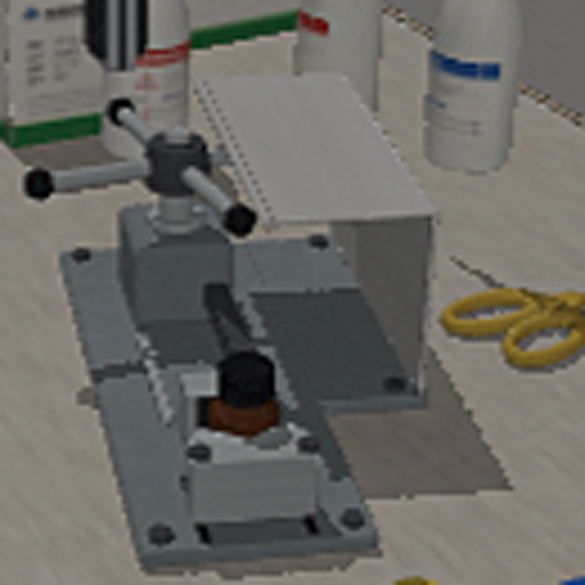

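```bash
python3 - <<'E'
from h import *
z=np.load("pics/w15.npz");K,T=z["K"],z["T"]
h=wray(K,T,437,21,.12)
for u,v in [(312,32),(440,141)]:
    b=wray(K,T,u,v,.1);w=b-h;w2=b[:2]-[.6165,.2185];print(b.round(4),h.round(4),np.degrees(np.arctan2(w[1],w[0]))%360+16.04,np.degrees(np.arctan2(w2[1],w2[0]))%360+16.04,np.hypot(*w2))
E
```

```text
[0.5322 0.2236 0.1   ] [0.6162 0.2205 0.12  ] 193.95577765182742 192.61072048253624 0.08443383431689572
[0.6147 0.135  0.1   ] [0.6162 0.2205 0.12  ] 285.0441471347257 284.83632174452055 0.08347967565403022
```

```bash
python3 -c "
from h import *
st();print(robot.finish_job())"
```

```text
t 21.45 pos [0.515  0.0825 0.2227] x [ 0.991 -0.136  0.005] z [ 0.006  0.004 -1.   ] F [-0.03 -0.47 -0.3 ] w -0.0001 q [ 0.   -0.03  1.81  0.    1.35  0.14]
the job is handed in; nothing more can be done
None
```

The brown bottle is clamped in the V backstop and the job was handed in at about 21.5 s; it gave no verdict.

**Placing:** I stood the bottle upright in the open bay and let go of it about 10 mm clear of the jaw.

**Winding:** I pushed two spokes clockwise one after the other, about 207° in all. The push force stayed at about 4.5–5 N, then rose to 6.9 N and 8.3 N as the bottle seated. I added one small last step (about 1°) and stopped. That should be about 9 N while moving; it read 7.1 N standing still. I estimate about 25 N on the jaw, but I could not measure the jaw force directly.

**Last checks:**
- **Bottle position:** it is upright in the V at about clamp y −107 mm, within about 2 mm of the V's middle.
- **Wheel:** the pictures put the spokes 1.5° (by finger position) to 5° (by tool yaw) short of where the push ended. I trust the smaller figure, so there is no real spring-back.
- **Robot and surroundings:** the arm is clear, with its force reading about 0. No bystander looked moved in the pictures; I did not measure their positions.

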